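Fit the flat beater to the mixer drive and hold it home

TASK

Slide the blue flat beater straight up out of its slotted rack and fit it, stem down, to the drive coupling on the mixer base: turn it until the ribs of its stem mesh with the coupling's crossed slots, then slide it down without ramming it until its collar lies flush on the coupling. A spring pin pushes it back up, so finish while still holding it pressed fully home; do not let go. Leave the white plate in the rack and everything else on the table where it is.

Things in the scene. Friction and masses are not known exactly. Their poses are not given: they have to be found in the camera images.
- blue_beater: Blue flat beater, 0.25 kg, upright in one of the rack's two slots. Origin: stem tip, lowest point on the axis; z up, y along the plate's width, x through its thickness. Plate: open frame 8 thick, 110 wide, 38 to 138 mm above origin (solid top bar 108 to 138). Collar: 44 diameter, 24 to 32 mm. Stem below it: a plus sign of two ribs along x and y, each 32 long, 7 wide, undersides V-shaped.
- beater_grip (a point): Where to pinch the beater from above, across its 8 mm thickness (x): centre of the top bar, 126 mm above the beater's origin, 12 mm below its top edge. Same axes as the beater.
- beater_seat (a point): Centre of the underside of the beater's collar, 24 mm above the beater's origin, top end of the ribs. Same axes as the beater.
- white_plate: Bystander in the rack's other slot: solid white plate on a plain round stem, same outer sizes and origin as the blue beater. Leave it there.
- rack: Fixed holder, steel base 124 (x) by 146 (y), grey upright channels 112 high. Origin under its centre, on the table. Slots at x = -38 and +38 mm hold plates upright, width along y: channels guide the outer 8 mm of both side edges with 1.5 mm play; ledges at 52 mm carry the plate (stem tip 14 mm above the table). A plate leaves only straight up and is free once raised 60 mm.
- mixer_base: Fixed grey round motor base of a bottom-drive mixer, bowl off: 156 diameter, 75 high, black switch block on its -x side. Origin under its centre, on the table.
- coupling_mouth (a point): Centre of the top face (111 mm above the table) of the aluminium drive coupling, 50 across, on the motor base. x and y lie along its two crossing slots, 9.5 wide, 30 deep, open-ended: 1.25 mm play a side round the ribs; any quarter turn fits. The coupling turns stiffly (0.25 N m) about the vertical and starts at any angle. Home: collar underside (beater_seat) at this point.
- ejector (a joint): Travel (m) of the copper spring pin in the middle of the coupling: 0 when up, growing as it is pressed down, 0.008 with the beater home. Its top starts 16 mm below the coupling's top face, so the stem meets it 8 mm before home. It pushes up with 5 N at first, 8.2 N at home, and lifts an unheld beater again.
- timer: Bystander: round kitchen timer with red grip, 62x62x44 mm; origin under its centre.
- tin: Bystander: red food tin, 75x75x110 mm; origin under its centre.
- mill: Bystander: shaker with grey cap, 44x44x90 mm; origin under its centre.
- spice_jar: Bystander: spice jar with green cap, 42x42x99 mm; origin under its centre.
- shaker: Bystander: metal shaker with side handle, 66x90x106 mm; origin under its centre.
Mind the look-alikes: they are no part of the job. Of the things shaped like the blue_beater, the blue one is meant.

How it is judged:
On the way:
1. the blue beater is drawn up clear of the rack's channels, held in the gripper (z of blue_beater in the frame of rack above 0.076 m and contact force between the fingers and blue_beater above 1 N), for 0.1 s.
At the end, for the whole second after the job is handed in: Beater upright (0.06 rad), collar within 2 mm of flush and 3 mm of centre on the coupling, ribs in the slots (0.12 rad), ejector pressed 6 mm or more; fingers still on it (over 1 N), pressing the mixer with over 4 N, at rest (value of joint ejector above 0.006 m and z of beater_seat in the frame of coupling_mouth below 0.002 m and horizontal distance between beater_seat and coupling_mouth below 0.003 m and angle between blue_beater's own z axis and vertical below 0.06 rad and (angle between the x axis of blue_beater and the x axis of coupling_mouth, either way round below 0.12 rad or angle between the x axis of blue_beater and the x axis of coupling_mouth, either way round above 1.45 rad) and contact force between the fingers and blue_beater above 1 N and contact force between blue_beater and mixer_base above 4 N and linear speed of blue_beater below 0.02 m/s); the arm keeps its last pose, push and grip.
It fails at once if the white plate is pulled up or disturbed in its slot (over 15 mm) (distance of white_plate from where it was at the start of the episode above 0.015 m).
It fails at once if another thing on the table is shoved or knocked over (over 30 mm) (distance of any of timer, tin, mill, spice_jar, shaker from where it was at the start of the episode above 0.03 m).
It fails at once if the beater is rammed into the mixer (over 60 N) (contact force between blue_beater and mixer_base above 60 N).
It also fails if it takes over 42 s, if anything falls off the work surface, if the arm or the gripper's body presses on something with over 40 N, if the wrist force passes 120 N, or if a joint passes its speed limit or range.

ROBOT

A 6-joint arm with a two-finger parallel gripper is mounted at the origin on a cart in front of the work surface, level with it; the furniture and walls round the work are solid. World frame = base frame: x ahead of the robot, y to its left, z up, the work surface at z = 0. Lengths are in m, angles in rad, forces in N, time in s.
With the tool pointing down it reaches from about 0.3 to 0.875 m from the base axis. Payload 6.4 kg.
Tool frame: the origin (TCP) lies where the fingers leave the gripper's body, on its centre line; the fingertips stand 73 mm ahead of it and the grasp point (between the pads) lies 54 mm ahead of it; z points along the fingers, y is the line along which they close (so a half turn about z gives the same grasp; the last joint's range is limited). The gripper opens to 85 mm and grips with 20 to 120 N. Pads are 22 mm wide; open, the fingers measure 114 mm over their backs; the gripper's body (76 mm by 85 mm) begins 54 mm behind the grasp point. The pads swing forward as they close: fully open they stand 13 mm farther back than shut.
Start: joints at [-1.462, 0.181, 1.607, -0, 1.354, -0.206], TCP at [0.178, -0.547, 0.304] pointing down, gripper open.
Joint ranges: [-2.99, 2.99], [-0.89, 2.07], [0.3, 2.58], [-1.14, 4.28], [0, 2.63], [-3.12, 3.12]. Speed limits (rad/s): [2.57, 2.57, 3.01, 3.14, 3.14, 3.14].

INTERFACE

Orientations are given as a unit quaternion [w, x, y, z].
In Python, from bench import ctrl gives the robot as it stands.
- The arm moves only by the tool carry_out, never from a script. Its argument "steps" is one flat list of numbers, 7 for each row, row after row: the shift along the tool's x, y, z in m, then the turn, a rotation vector about the tool's x, y, z in rad, then the opening, from 0 (shut) to 1 (fully open). In form: [dx, dy, dz, wx, wy, wz, claw, dx, dy, dz, wx, wy, wz, claw, ...]. A call has 1 to 20 rows; each row is the pose to reach, as a shift and turn from the pose commanded when the call began, along the tool's axes at that moment; what a row does not reach only later rows make up. A row lasts 1/10 s, in which the tool goes at most 50 mm and 8.59 degrees, less where a joint would pass 70% of its speed; a pose out of reach is approached as far as the arm can. A call with a gripper value outside its range is refused whole. The fingers move at their own pace and stop on an object; the grip force is fixed at half the most. Time passes only in rows, so rows that repeat a pose let the fingers close. It gives the time, the measured TCP pose, the force, the opening and the grip force at its end, in the units of the state.
- ctrl.get_obs(): the state, without advancing time (a new reading comes with each control period).
- ctrl.camera(name): name is "scene" or "side" or "wrist"; returns the picture (384x512x3 uint8, red, green, blue); there is no depth.
- ctrl.camera_params(name): a dict with "vertical_fov" (degrees; the focal length in pixels is half the picture's height over the tangent of half this angle, whatever the lens; pixels are square), "cx", "cy" (the principal point, pixels), "cam_to_world" (4x4, takes a point from camera to world coordinates); the wrist camera has in their place "hand_eye" (4x4, takes a point from camera to tool coordinates, whose origin is the TCP and whose axes are the flange's). Camera axes: x right, y down, z forward; pixel columns grow to the right and rows downward; lengths in m; the calibration is good to about 2 mm. A picture is of the moment at which its call begins: read the wrist's pose just before it. camera_params takes no time and is no camera call.
- ctrl.hand_in(): hands the job in; it is judged then, once.
The state is a dict: "time_s": time; "q": joint angles; "dq": joint speeds; "joint_efforts": joint torques, N m; "eef_pos": TCP position; "eef_rot": TCP orientation; "wrist_force": force on the tool from outside, world axes, zero at the start; "torque": the same for the moment, N m; "opening": opening from 0.0 (shut) to 1.0 (fully open); "grasp_force": force on a finger pad.
Only numpy, scipy, OpenCV 4.12 (cv2) and the standard library are available. Lean on these libraries where they do the work, as an engineer would, in place of code of your own. Each camera call takes 0.05 s, during which the arm holds its last target. There are 200 camera calls.

## Working session

There is one attempt and no reset: what is moved stays moved. The work goes in short steps, Python scripts to look and compute and a tool call to move; the robot and the scene stay as the last step left them, time stands still between calls to the robot, and variables do not carry over. Pictures are saved under pics/ and viewed, at most 13 in all, crops included, and the job is handed in when it is done.

Besides the shell and the picture viewer there is one more tool, called after "Call:" as name(argument=value, ...) on one line, values as JSON. carry_out: Moves the arm, as the interface text tells. Its arguments: {"type":"object","properties":{"steps":{"type":"array"}},"required":["steps"]}

```bash
mkdir -p pics; python3 - <<'E'
from bench import ctrl
import cv2,numpy as np
o=ctrl.get_obs();print({k:np.round(v,4) for k,v in o.items()})
ims=[]
for n in("scene","side","wrist"):
    im=ctrl.camera(n)[...,::-1];cv2.imwrite(f"pics/{n}0.png",im);p=ctrl.camera_params(n);print(n,{k:np.round(v,4) for k,v in p.items()})
E
```

```text
{'time_s': np.float64(0.0), 'q': array([-1.4623,  0.1815,  1.608 , -0.    ,  1.3538, -0.2063]), 'dq': array([ 0.0004, -0.    ,  0.0005, -0.002 , -0.001 ,  0.0002]), 'joint_efforts': array([-1.10000e-03, -4.44878e+01, -3.51340e+01, -4.00000e-04,
        9.20000e-03, -0.00000e+00]), 'eef_pos': array([ 0.178 , -0.5463,  0.303 ]), 'eef_rot': array([-9.000e-04,  9.876e-01,  1.568e-01,  0.000e+00]), 'wrist_force': array([-0.3727,  0.2285, -0.2677]), 'torque': array([-0.014 ,  0.0319, -0.0112]), 'grasp_force': np.float64(0.0), 'opening': np.float64(1.0044)}
scene {'vertical_fov': np.float64(48.4616), 'cx': np.float64(250.6172), 'cy': np.float64(187.4915), 'cam_to_world': array([[ 0.8843, -0.19  ,  0.4266, -0.1245],
       [-0.4667, -0.3941,  0.7918, -1.3264],
       [ 0.0177, -0.8992, -0.4372,  0.8393],
       [ 0.    ,  0.    ,  0.    ,  1.    ]])}
side {'vertical_fov': np.float64(47.7999), 'cx': np.float64(247.4513), 'cy': np.float64(193.8113), 'cam_to_world': array([[-0.9306, -0.2235,  0.2899,  0.0846],
       [-0.3656,  0.5272, -0.7671,  1.2684],
       [ 0.0186, -0.8198, -0.5723,  1.0468],
       [ 0.    ,  0.    ,  0.    ,  1.    ]])}
wrist {'vertical_fov': np.float64(58.5957), 'cx': np.float64(257.1303), 'cy': np.float64(194.9429), 'hand_eye': array([[ 5.000e-04, -9.516e-01, -3.073e-01,  7.690e-02],
       [ 1.000e+00,  6.000e-04, -1.000e-04,  5.000e-04],
       [ 2.000e-04, -3.073e-01,  9.516e-01, -7.010e-02],
       [ 0.000e+00,  0.000e+00,  0.000e+00,  1.000e+00]])}
```

View pics/scene0.png

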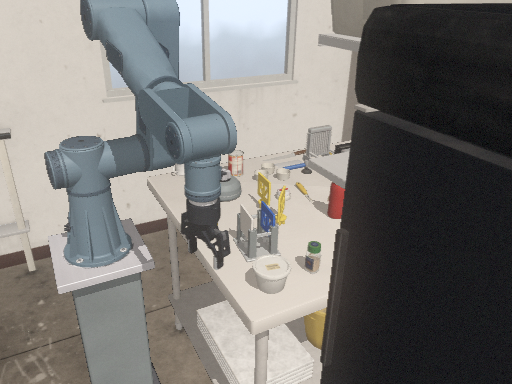

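View pics/side0.png

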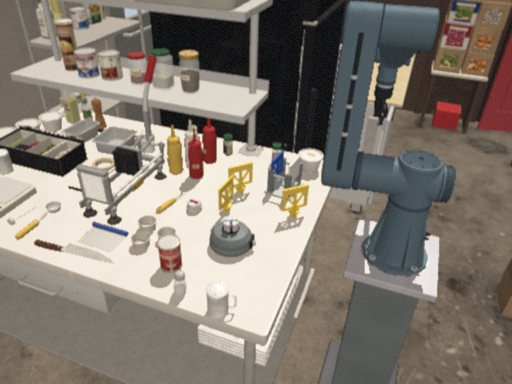

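The scene view shows the rack at (260,230) with the blue plate at (268,217). The side view shows the mixer at (231,237), blue plate at (277,163) and three yellow look-alikes. I'll zoom in.

```bash
cat > h.py <<'E'
from bench import ctrl
import cv2,numpy as np
from scipy.spatial.transform import Rotation as R
def cam(n,o=None):
    p=ctrl.camera_params(n); f=192/np.tan(np.radians(p["vertical_fov"])/2)
    if "cam_to_world" in p: T=np.array(p["cam_to_world"])
    else:
        o=o or ctrl.get_obs(); T=np.eye(4); w=o["eef_rot"]; T[:3,:3]=R.from_quat([w[1],w[2],w[3],w[0]]).as_matrix(); T[:3,3]=o["eef_pos"]; T=T@np.array(p["hand_eye"])
    return f,p["cx"],p["cy"],T
def ray(c,uv):
    f,cx,cy,T=c; d=T[:3,:3]@np.array([(uv[0]-cx)/f,(uv[1]-cy)/f,1]); return T[:3,3],d/np.linalg.norm(d)
def onz(c,uv,z):
    a,d=ray(c,uv); return a+d*(z-a[2])/d[2]
def tri(c1,u1,c2,u2):
    a,d=ray(c1,u1);b,e=ray(c2,u2); s=np.linalg.lstsq(np.c_[d,-e],b-a,rcond=None)[0]
    p,q=a+d*s[0],b+e*s[1]; return (p+q)/2,np.linalg.norm(p-q)
def proj(c,P):
    f,cx,cy,T=c; v=T[:3,:3].T@(np.array(P)-T[:3,3]); return np.array([cx+f*v[0]/v[2],cy+f*v[1]/v[2]])
def blue(im): # rgb
    h=cv2.cvtColor(im,cv2.COLOR_RGB2HSV); return cv2.inRange(h,(105,120,40),(128,255,255))
E
python3 - <<'E'
from h import *
S=cv2.imread("pics/scene0.png");D=cv2.imread("pics/side0.png");W=cv2.imread("pics/wrist0.png")
a=cv2.resize(S[150:300,160:360],(400,300),interpolation=cv2.INTER_CUBIC);b=cv2.resize(D[130:280,190:340],(400,400),interpolation=cv2.INTER_CUBIC)
o=np.zeros((600,800,3),np.uint8);o[:300,:400]=a;o[:400,400:]=b;o[300:,:400]=cv2.resize(W,(400,300));cv2.imwrite("pics/z1.png",o)
for n,I in(("scene",S),("side",D)):
    m=blue(I[...,::-1].copy());k,l,s,c=cv2.connectedComponentsWithStats(m)
    for i in range(1,k):
        if s[i,4]>20:print(n,s[i],c[i])
s=cam("side");print(onz(s,(231,226),.111),onz(s,(277,163),.1),onz(cam("scene"),(268,217),.1))
E
```

```text
scene [262 201  13  25  46] [270.15217391 213.17391304]
side [452   1   4   9  24] [453.79166667   5.54166667]
side [272 149  12  25 159] [277.99371069 162.55345912]
side [ 93 223  34  12  99] [109.57575758 228.71717172]
[0.54027796 0.21438133 0.111     ] [ 0.53217552 -0.26328305  0.1       ] [ 0.54192593 -0.22122383  0.1       ]
```

View pics/z1.png

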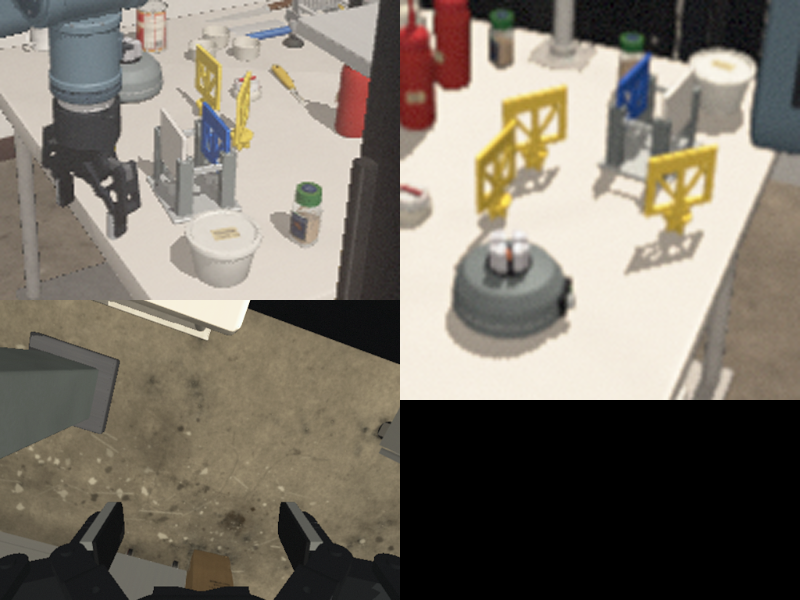

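The crop shows the blue plate in the rack slot nearer the mixer and the white plate in the other. The mixer coupling is free, and the three yellow beaters stand loose around it. Next I'll move the wrist camera over the rack.

Call:
carry_out(steps=[0.03,-0.012,-0.03,0,0,0,1,0.07,-0.029,-0.06,0,0,0,1,0.11,-0.046,-0.1,0,0,0,1,0.15,-0.062,-0.1,0,0,0,1,0.19,-0.079,-0.1,0,0,0,1,0.23,-0.095,-0.1,0,0,0,1,0.27,-0.112,-0.1,0,0,0,1,0.31,-0.129,-0.1,0,0,0,1,0.35,-0.145,-0.1,0,0,0,1,0.39,-0.162,-0.1,0,0,0,1,0.4275,-0.1765,-0.1,0,0,0,1,0.4275,-0.1765,-0.1,0,0,0,1,0.4275,-0.1765,-0.1,0,0,0,1])

```text
time_s: 1.45
eef_pos: [0.5303, -0.2457, 0.4033]
eef_rot: [-0.0, 0.987, 0.158, -0.001]
wrist_force: [-0.6, -0.2, -0.8]
opening: 1.001
grasp_force: 0.0
```

```bash
python3 - <<'E'
from h import *
o=ctrl.get_obs();im=ctrl.camera("wrist");cv2.imwrite("pics/w1.png",im[...,::-1])
np.save("o1.npy",o,allow_pickle=True);print(o["time_s"],o["eef_pos"],o["eef_rot"],o["q"])
m=blue(im);k,l,s,c=cv2.connectedComponentsWithStats(m)
for i in range(1,k):
    if s[i,4]>30:print(s[i],c[i])
E
```

```text
1.45 [ 0.5302886  -0.2456881   0.40325913] [-2.99954750e-04  9.87464442e-01  1.57840450e-01 -5.27576178e-04] [-6.36675221e-01  1.38400153e-01  1.45645235e+00 -3.33423060e-04
  1.54790725e+00  6.17122263e-01]
[ 202  135  103   63 2331] [254.4049764  164.38009438]
[422 153  21  16 197] [432.33502538 160.02030457]
```

View pics/w1.png

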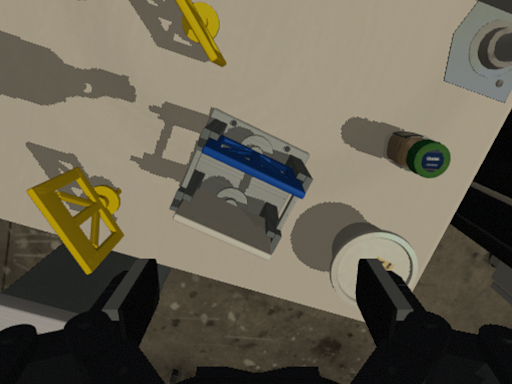

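The wrist view shows the blue top edge from (204,152) to (304,193), with the bar's face visible above it and the white plate about 55 px below. I'll segment the top edge.

```bash
python3 - <<'E'
from h import *
I=cv2.imread("pics/w1.png");o=np.load("o1.npy",allow_pickle=True).item();c=cam("wrist",o)
m=blue(I[...,::-1].copy());m[:,330:]=0
xs=np.arange(212,298,4)
for x in (220,250,280):
    ys=np.where(m[:,x])[0];print(x,ys.min(),ys.max(),[tuple(I[y,x]) for y in range(ys.max()-14,ys.max()+2)])
lo=np.array([(x,np.where(m[:,x])[0].max()+.5) for x in xs],float)
P=np.array([onz(c,u,.152) for u in lo]);vx,vy,x0,y0=cv2.fitLine(P[:,:2].astype(np.float32),cv2.DIST_HUBER,0,.01,.01).ravel()
print("yaw of lower edge line",np.degrees(np.arctan2(vy,vx)),x0,y0)
cv2.imwrite("pics/c1.png",cv2.resize(I[100:270,150:330],(720,600)[:2] if 0 else (635,600),interpolation=cv2.INTER_NEAREST))
E
```

```text
220 136 160 [(np.uint8(62), np.uint8(36), np.uint8(23)), (np.uint8(58), np.uint8(33), np.uint8(18)), (np.uint8(54), np.uint8(25), np.uint8(6)), (np.uint8(54), np.uint8(25), np.uint8(5)), (np.uint8(55), np.uint8(26), np.uint8(6)), (np.uint8(54), np.uint8(26), np.uint8(6)), (np.uint8(63), np.uint8(30), np.uint8(11)), (np.uint8(97), np.uint8(47), np.uint8(12)), (np.uint8(120), np.uint8(60), np.uint8(22)), (np.uint8(125), np.uint8(64), np.uint8(24)), (np.uint8(124), np.uint8(61), np.uint8(21)), (np.uint8(122), np.uint8(60), np.uint8(21)), (np.uint8(122), np.uint8(60), np.uint8(20)), (np.uint8(119), np.uint8(57), np.uint8(16)), (np.uint8(109), np.uint8(50), np.uint8(14)), (np.uint8(103), np.uint8(93), np.uint8(88))]
250 149 174 [(np.uint8(49), np.uint8(21), np.uint8(4)), (np.uint8(51), np.uint8(23), np.uint8(3)), (np.uint8(55), np.uint8(25), np.uint8(6)), (np.uint8(54), np.uint8(24), np.uint8(6)), (np.uint8(52), np.uint8(22), np.uint8(2)), (np.uint8(54), np.uint8(24), np.uint8(5)), (np.uint8(60), np.uint8(27), np.uint8(6)), (np.uint8(97), np.uint8(47), np.uint8(13)), (np.uint8(123), np.ui
[... 410 characters left out ...]
p.uint8(25), np.uint8(7)), (np.uint8(52), np.uint8(23), np.uint8(6)), (np.uint8(55), np.uint8(26), np.uint8(8)), (np.uint8(54), np.uint8(23), np.uint8(4)), (np.uint8(53), np.uint8(25), np.uint8(5)), (np.uint8(62), np.uint8(30), np.uint8(7)), (np.uint8(97), np.uint8(47), np.uint8(13)), (np.uint8(126), np.uint8(66), np.uint8(27)), (np.uint8(134), np.uint8(73), np.uint8(33)), (np.uint8(130), np.uint8(69), np.uint8(27)), (np.uint8(126), np.uint8(64), np.uint8(25)), (np.uint8(123), np.uint8(61), np.uint8(21)), (np.uint8(118), np.uint8(56), np.uint8(15)), (np.uint8(104), np.uint8(52), np.uint8(21)), (np.uint8(105), np.uint8(103), np.uint8(101))]
yaw of lower edge line 82.3196 0.5197468 -0.25999808
```

View pics/c1.png

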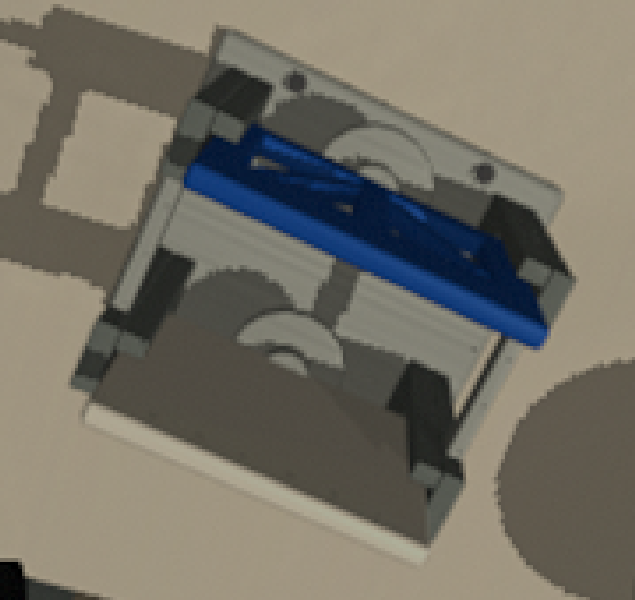

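```bash
cat >> h.py <<'E'
def strip(I,c,z,vmin=90):
    m=blue(I[...,::-1].copy());m[:,330:]=0;m[I[...,0]<vmin]=0
    k,l,s,cc=cv2.connectedComponentsWithStats(m);i=1+s[1:,4].argmax()
    ys,xs=np.where(l==i);P=np.array([onz(c,(x,y),z)[:2] for x,y in zip(xs,ys)]).astype(np.float32)
    return cv2.minAreaRect(P)
E
python3 - <<'E'
from h import *
I=cv2.imread("pics/w1.png");o=np.load("o1.npy",allow_pickle=True).item();c=cam("wrist",o)
r=strip(I,c,.152);print("blue",r)
b=cv2.boxPoints(r);print(b)
q=o["eef_rot"];M=R.from_quat([q[1],q[2],q[3],q[0]]).as_matrix();print(M)
print("to mixer, tool:",M.T@(np.array([.54,.214,.40])-o["eef_pos"]))
h=cv2.cvtColor(I,cv2.COLOR_BGR2HSV);m=cv2.inRange(h,(0,0,175),(179,60,255))[190:262,165:285];ys,xs=np.where(m);print(len(xs))
if len(xs)>50:
    P=np.array([onz(c,(x+165,y+190),.152)[:2] for x,y in zip(xs,ys)]).astype(np.float32);print(cv2.minAreaRect(P))
E
```

```text
blue ((0.5252757668495178, -0.24448660016059875), (0.10760482400655746, 0.006973033770918846), 82.67196655273438)
[[ 0.5149552  -0.29740486]
 [ 0.52187127 -0.29829428]
 [ 0.5355963  -0.19156834]
 [ 0.52868026 -0.19067892]]
[[ 9.50172228e-01  3.11723348e-01 -1.13661542e-03]
 [ 3.11723981e-01 -9.50172604e-01  4.25843576e-04]
 [-9.47235446e-04 -7.58935022e-04 -9.99999263e-01]]
to mixer, tool: [ 0.1525264  -0.43375329  0.00344385]
39
```

Call:
carry_out(steps=[0.0153,-0.0434,0,0,0,0,1,0.0305,-0.0868,0,0,0,0,1,0.0458,-0.13,0,0,0,0,1,0.061,-0.1735,0,0,0,0,1,0.0763,-0.217,0,0,0,0,1,0.0915,-0.26,0,0,0,0,1,0.1068,-0.3036,0,0,0,0,1,0.122,-0.347,0,0,0,0,1,0.1373,-0.39,0,0,0,0,1,0.1525,-0.434,0,0,0,0,1,0.1525,-0.434,0,0,0,0,1,0.1525,-0.434,0,0,0,0,1])

```text
time_s: 2.7
eef_pos: [0.5404, 0.213, 0.4037]
eef_rot: [0.0, 0.988, 0.157, -0.0]
wrist_force: [0.5, -0.6, 0.1]
opening: 1.004
grasp_force: 0.0
```

```bash
python3 - <<'E'
from h import *
o=ctrl.get_obs();im=ctrl.camera("wrist");cv2.imwrite("pics/w2.png",im[...,::-1])
np.save("o2.npy",o,allow_pickle=True);print(o["time_s"],o["eef_pos"],o["q"])
c=cam("wrist",o);u=proj(c,(.54,.214,.111)).astype(int);print(u)
I=im[...,::-1];z=I[max(u[1]-75,0):u[1]+75,u[0]-100:u[0]+100];cv2.imwrite("pics/c2.png",cv2.resize(z,None,fx=4,fy=4,interpolation=cv2.INTER_NEAREST))
E
```

```text
2.7 [0.54043745 0.21297625 0.40369179] [ 1.71470192e-01  1.29704828e-01  1.46529698e+00 -6.60051443e-04
  1.54701730e+00  1.42693922e+00]
[255 159]
```

View pics/c2.png

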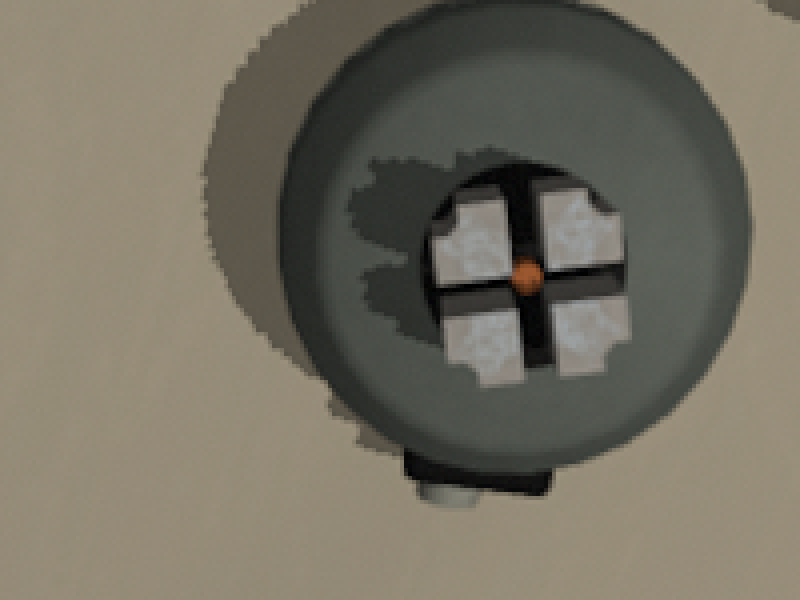

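The coupling's four bright pads and copper pin are clear, with the pin at about (287,153) in the full picture. I'll fit centre and angle from the pads.

```bash
cat >> h.py <<'E'
def pads(I,c,u,vmin=150,r=45,z=.111):
    h=cv2.cvtColor(I,cv2.COLOR_BGR2HSV);m=cv2.inRange(h,(0,0,vmin),(179,70,255));k=np.zeros_like(m);cv2.circle(k,tuple(int(x) for x in u),r,255,-1);m&=k
    n,l,s,cc=cv2.connectedComponentsWithStats(m);i=1+np.argsort(-s[1:,4])[:4]
    C=[];allP=[]
    for j in i:
        ys,xs=np.where(l==j);P=np.array([onz(c,(x,y),z)[:2] for x,y in zip(xs,ys)]).astype(np.float32)
        rr=cv2.minAreaRect(P);C.append(P.mean(0));allP.append(P);print("pad",s[j,4],P.mean(0).round(4),np.round(rr[1],4),round(rr[2],1))
    C=np.array(C);ctr=C.mean(0);d=C-ctr;a=np.degrees(np.arctan2(d[:,1],d[:,0]));w=np.exp(4j*np.radians(a-45)).mean()
    print("centre",ctr,"hull rect",cv2.minAreaRect(np.vstack(allP)),"slot angle mod90",np.degrees(np.angle(w))/4,"radii",np.linalg.norm(d,axis=1))
    return ctr
E
python3 - <<'E'
from h import *
I=cv2.imread("pics/w2.png");o=np.load("o2.npy",allow_pickle=True).item();c=cam("wrist",o)
pads(I,c,(155+529/4,84+280/4),130,34)
q=o["eef_rot"];M=R.from_quat([q[1],q[2],q[3],q[0]]).as_matrix()
print("tool to blue:",M.T@(np.array([.5253,-.2445,.404])-o["eef_pos"]), np.degrees(np.arctan2(M[1,0],M[0,0])))
E
```

```text
pad 279 [0.5727 0.1759] [0.0188 0.0192] 26.2
pad 274 [0.5607 0.2009] [0.019 0.019] 26.3
pad 274 [0.5479 0.1638] [0.0196 0.0194] 26.5
pad 258 [0.5358 0.1888] [0.0192 0.019 ] 25.7
centre [0.5542528  0.18233928] hull rect ((0.5541548728942871, 0.18220864236354828), (0.04886160418391228, 0.049025025218725204), 25.500431060791016) slot angle mod90 25.868753 radii [0.0195212  0.01961793 0.01961676 0.01957051]
tool to blue: [-1.56274017e-01  4.30223416e-01  2.71769755e-05] 18.067821734404674
```

Centre is (0.5542, 0.1823) and the slots lie at 26° mod 90; the pad outline of 49 mm fits the given 50. Back to the rack, turning the tool to the plate's yaw.

Call:
carry_out(steps=[-0.0156,0.043,0,0,0,-0.1126,1,-0.0313,0.086,0,0,0,-0.2252,1,-0.0469,0.129,0,0,0,-0.3378,1,-0.0625,0.172,0,0,0,-0.4504,1,-0.0781,0.215,0,0,0,-0.563,1,-0.0938,0.258,0,0,0,-0.6756,1,-0.1094,0.301,0,0,0,-0.7882,1,-0.125,0.344,0,0,0,-0.9008,1,-0.1407,0.387,0,0,0,-1.0134,1,-0.1563,0.4302,0,0,0,-1.126,1,-0.1563,0.4302,0,0,0,-1.126,1,-0.1563,0.4302,0,0,0,-1.126,1])

```text
time_s: 3.95
eef_pos: [0.5236, -0.2467, 0.4036]
eef_rot: [-0.0, 0.754, 0.657, -0.0]
wrist_force: [0.4, 0.5, -0.8]
opening: 0.997
grasp_force: 0.0
```

```bash
python3 - <<'E'
from h import *
o=ctrl.get_obs();im=ctrl.camera("wrist");I=im[...,::-1].copy();cv2.imwrite("pics/w3.png",I)
np.save("o3.npy",o,allow_pickle=True);print(o["time_s"],o["eef_pos"])
c=cam("wrist",o);r=strip(I,c,.152);print(r)
q=o["eef_rot"];M=R.from_quat([q[1],q[2],q[3],q[0]]).as_matrix();print(np.degrees(np.arctan2(M[1,0],M[0,0])),proj(c,(.5253,-.2445,.152)))
print("tool to blue:",M.T@(np.array([*r[0],.194])-o["eef_pos"]))
E
```

```text
3.95 [ 0.52359324 -0.24669084  0.40358355]
((0.524973452091217, -0.24394939839839935), (0.10698269307613373, 0.005926128011196852), 82.51304626464844)
82.18201389049463 [260.33129514 166.72391723]
tool to blue: [0.00280848 0.0011482  0.20958406]
```

Call:
carry_out(steps=[0.0028,0.001,0.04,0,0,-0.006,1,0.0028,0.001,0.08,0,0,-0.006,1,0.0028,0.001,0.12,0,0,-0.006,1,0.0028,0.001,0.15,0,0,-0.006,1,0.0028,0.001,0.18,0,0,-0.006,1,0.0028,0.001,0.2,0,0,-0.006,1,0.0028,0.001,0.2095,0,0,-0.006,1,0.0028,0.001,0.2095,0,0,-0.006,1,0.0028,0.001,0.2095,0,0,-0.006,0,0.0028,0.001,0.2095,0,0,-0.006,0,0.0028,0.001,0.2095,0,0,-0.006,0,0.0028,0.001,0.2095,0,0,-0.006,0,0.0028,0.001,0.2095,0,0,-0.006,0,0.0028,0.001,0.2095,0,0,-0.006,0,0.0028,0.001,0.2095,0,0,-0.006,0,0.0028,0.001,0.2095,0,0,-0.006,0])

```text
time_s: 5.6
eef_pos: [0.5267, -0.2417, 0.1949]
eef_rot: [0.0, 0.75, 0.662, 0.0]
wrist_force: [-0.1, 0.1, 4.0]
opening: 0.077
grasp_force: 59.8
```

Grasped at 60 N. Lifting straight up.

Call:
carry_out(steps=[0,0,-0.008,0,0,0,0,0,0,-0.02,0,0,0,0,0,0,-0.035,0,0,0,0,0,0,-0.05,0,0,0,0,0,0,-0.065,0,0,0,0,0,0,-0.08,0,0,0,0,0,0,-0.1,0,0,0,0,0,0,-0.12,0,0,0,0,0,0,-0.145,0,0,0,0,0,0,-0.17,0,0,0,0,0,0,-0.17,0,0,0,0,0,0,-0.17,0,0,0,0])

```text
time_s: 6.8
eef_pos: [0.5264, -0.2415, 0.3647]
eef_rot: [0.001, 0.75, 0.662, 0.0]
wrist_force: [0.1, 0.1, -3.2]
opening: 0.084
grasp_force: 59.1
```

```bash
python3 - <<'E'
from h import *
o=ctrl.get_obs();im=ctrl.camera("wrist");I=im[...,::-1].copy();cv2.imwrite("pics/w4.png",I)
s=ctrl.camera("side")[...,::-1];sc=ctrl.camera("scene")[...,::-1]
np.save("o4.npy",o,allow_pickle=True);print(o["time_s"],o["eef_pos"],o["eef_rot"],o["wrist_force"],o["torque"],o["grasp_force"])
q=o["eef_rot"];M=R.from_quat([q[1],q[2],q[3],q[0]]).as_matrix();print(np.degrees(np.arctan2(M[1,0],M[0,0])))
c=cam("wrist",o);print("grip top pixel",proj(c,o["eef_pos"]+M[:,2]*.042))
u=proj(cam("side"),o["eef_pos"]+M[:,2]*.1).astype(int)
out=np.zeros((600,800,3),np.uint8);out[:384,:512]=I;z=s[u[1]-50:u[1]+50,u[0]-45:u[0]+45];out[:320,512:]=cv2.resize(z,(288,320))
u=proj(cam("scene"),o["eef_pos"]+M[:,2]*.1).astype(int);z=sc[u[1]-45:u[1]+45,u[0]-45:u[0]+45];out[320:,512:]=cv2.resize(z,(288,280))
cv2.imwrite("pics/c4.png",out)
E
```

```text
6.8 [ 0.52642579 -0.24146744  0.36474272] [5.25099078e-04 7.49557001e-01 6.61939586e-01 1.02995860e-04] [ 0.1485616   0.08707932 -3.23500925] [ 0.04022224  0.03618254 -0.04245496] 59.09502446651459
82.89593008613379
grip top pixel [260.83132182 298.16966013]
```

View pics/c4.png

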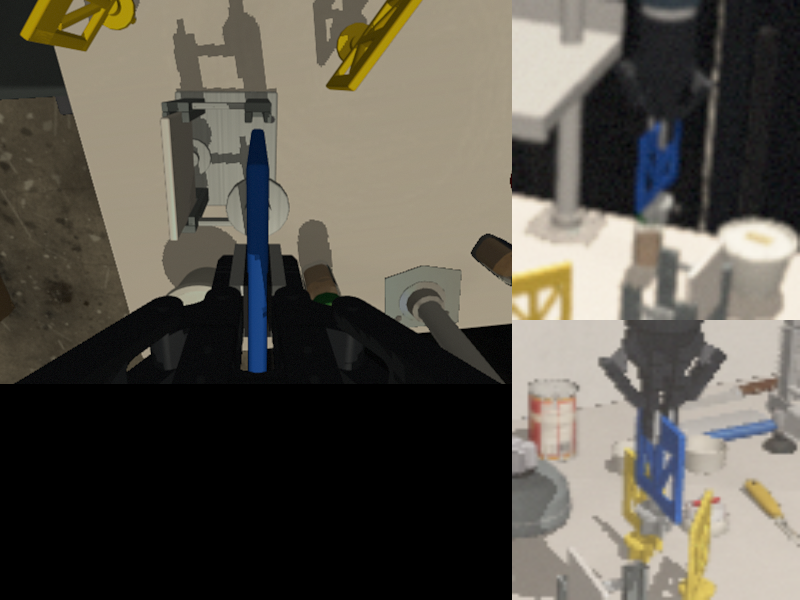

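The blue beater is out and held, the white plate is still in the rack, and the blue edge runs along column ~258 from row 130 to 372. I'll measure the beater's offset and tilt in the grip.

```bash
python3 - <<'E'
from h import *
from scipy.optimize import least_squares
I=cv2.imread("pics/w4.png");m=blue(I[...,::-1].copy())
for y in list(range(124,186,2))+list(range(364,380,2)):
    xs=np.where(m[y,235:285])[0]+235
    print(y,(xs.min(),xs.max(),round((xs.min()+xs.max())/2,1)) if len(xs) else None,I[y,258].tolist(),end=' | ')
E
```

```text
124 None [122, 135, 135] | 126 None [122, 134, 135] | 128 None [106, 111, 110] | 130 (np.int64(253), np.int64(262), np.float64(257.5)) [47, 18, 0] | 132 (np.int64(252), np.int64(263), np.float64(257.5)) [50, 24, 7] | 134 (np.int64(251), np.int64(263), np.float64(257.0)) [51, 25, 10] | 136 (np.int64(251), np.int64(263), np.float64(257.0)) [51, 25, 8] | 138 (np.int64(251), np.int64(263), np.float64(257.0)) [50, 22, 6] | 140 (np.int64(251), np.int64(264), np.float64(257.5)) [50, 23, 4] | 142 (np.int64(250), np.int64(264), np.float64(257.0)) [51, 25, 6] | 144 (np.int64(250), np.int64(264), np.float64(257.0)) [49, 22, 3] | 146 (np.int64(250), np.int64(264), np.float64(257.0)) [51, 25, 9] | 148 (np.int64(249), np.int64(265), np.float64(257.0)) [50, 24, 5] | 150 (np.int64(249), np.int64(265), np.float64(257.0)) [50, 22, 5] | 152 (np.int64(249), np.int64(265), np.float64(257.0)) [50, 23, 7] | 154 (np.int64(249), np.int64(265), np.float64(257.0)) [50, 23, 8] | 156 (np.int64(248), np.int64(266), np.float64(257.0)) [51, 26, 7] | 158 (np.int64(248), np.int64(266), np.float64(257.0)) [50, 25, 6] 
[... 606 characters left out ...]
 34, 10] | 178 (np.int64(246), np.int64(268), np.float64(257.0)) [72, 33, 11] | 180 (np.int64(247), np.int64(268), np.float64(257.5)) [72, 34, 13] | 182 (np.int64(246), np.int64(267), np.float64(256.5)) [73, 35, 11] | 184 (np.int64(247), np.int64(267), np.float64(257.0)) [74, 36, 14] | 364 (np.int64(248), np.int64(266), np.float64(257.0)) [126, 66, 25] | 366 (np.int64(248), np.int64(266), np.float64(257.0)) [127, 65, 26] | 368 (np.int64(248), np.int64(266), np.float64(257.0)) [126, 65, 26] | 370 (np.int64(248), np.int64(266), np.float64(257.0)) [126, 66, 26] | 372 (np.int64(252), np.int64(262), np.float64(257.0)) [94, 49, 21] | 374 None [10, 8, 10] | 376 None [9, 9, 8] | 378 None [9, 8, 8] |
```

```bash
python3 - <<'E'
from h import *
from scipy.optimize import least_squares
p=ctrl.camera_params("wrist");f=192/np.tan(np.radians(p["vertical_fov"])/2);H=np.array(p["hand_eye"]);c=(f,p["cx"],p["cy"],H)
def pts(v):
    x0,zt,t=v;ex=np.array([np.cos(t),0,np.sin(t)]);ez=np.array([-np.sin(t),0,np.cos(t)]);T=np.array([x0,0,zt])
    return [T-.055*ex,T+.055*ex,T+.055*ex+.1*ez]
obs=[372.8,164.0,129.]
s=least_squares(lambda v:[proj(c,P)[1]-o for P,o in zip(pts(v),obs)],[0,.042,0],x_scale=[.01,.01,.1])
x0,zt,t=s.x;print("x0,ztop,tilt",s.x,s.cost)
ez=np.array([-np.sin(t),0,np.cos(t)]);print("stem tip in tool",np.array([x0,0,zt])+.138*ez)
# sideways: y of the top edge
print([onz((f,p["cx"],p["cy"],H),(257.2,v),zt) for v in (168,368)])
print("bottom y",onz(c,(257.5,131),zt+.1))
E
```

```text
x0,ztop,tilt [-0.00841346  0.06809985 -0.01956436] 0.0
stem tip in tool [-0.00571375  0.          0.20607344]
[array([ 0.0446429 , -0.00141803,  0.06809985]), array([-0.05924449, -0.00135745,  0.06809985])]
bottom y [ 0.04703321 -0.00124205  0.16809985]
```

```bash
python3 - <<'E'
from h import *
from scipy.optimize import least_squares
p=ctrl.camera_params("wrist");f=192/np.tan(np.radians(p["vertical_fov"])/2);H=np.array(p["hand_eye"]);c=(f,p["cx"],p["cy"],H)
for zt in(.039,.042,.045):
    def res(v):
        x0,t=v;ex=np.array([np.cos(t),0,np.sin(t)]);ez=np.array([-np.sin(t),0,np.cos(t)]);P=np.array([x0,0,zt])+.055*ex
        return [proj(c,P)[1]-164.,proj(c,P+.1*ez)[1]-129]
    s=least_squares(res,[0,0],x_scale=[.01,.1]);x0,t=s.x
    print(zt,s.x,"tip x",x0-.138*np.sin(t),s.cost, "top y",onz(c,(257.2,166),zt)[1],"bottom y",onz(c,(257.5,131),zt+.1)[1])
E
```

```text
0.039 [-0.00221597  0.0088993 ] tip x -0.0034440546132034093 1.1713006720721583e-26 top y -0.0014138445055807253 bottom y -0.001260902297770933
0.042 [-0.002857    0.00596927] tip x -0.003680754469691527 8.077935669463161e-27 top y -0.0014143265841506183 bottom y -0.0012589592015078838
0.045 [-0.00349755  0.0030383 ] tip x -0.0039168332112220015 1.4944180988506848e-26 top y -0.0014148086627205113 bottom y -0.0012570161052448345
```

The plate's axis sits 3.7 mm toward tool -x, and tilt is negligible. Moving to beside the coupling at the insertion yaw (116°), so the camera can see the slots past the held beater.

Call:
carry_out(steps=[0.02,-0.0035,0,0,0,-0.0578,0,0.06,-0.0105,0,0,0,-0.116,0,0.1,-0.0173,0,0,0,-0.173,0,0.14,-0.024,0,0,0,-0.231,0,0.18,-0.031,0,0,0,-0.289,0,0.22,-0.038,0,0,0,-0.347,0,0.26,-0.045,0,0,0,-0.405,0,0.3,-0.052,0,0,0,-0.462,0,0.335,-0.058,0,0,0,-0.52,0,0.355,-0.0615,0,0,0,-0.578,0,0.3635,-0.0628,0,0,0,-0.578,0,0.3635,-0.0628,0,0,0,-0.578,0,0.3635,-0.0628,0,0,0,-0.578,0])

```text
time_s: 8.25
eef_pos: [0.5089, 0.1265, 0.364]
eef_rot: [-0.0, 0.53, 0.848, -0.0]
wrist_force: [-0.6, 0.1, -3.1]
opening: 0.085
grasp_force: 59.0
```

```bash
cat > m5.py <<'E'
from h import *
import sys
n=sys.argv[1]
os_=[];
for i in range(3):
    o=ctrl.get_obs();os_.append(o);im=ctrl.camera("wrist")
I=im[...,::-1].copy();cv2.imwrite(f"pics/w{n}.png",I)
o["eef_pos"]=np.mean([x["eef_pos"] for x in os_],0);print(o["time_s"],o["eef_pos"],np.ptp([x["eef_pos"] for x in os_],0),o["wrist_force"])
c=cam("wrist",o);u=proj(c,(.5542,.1823,.111));print(u)
ctr=pads(I,c,u,120,38)
q=o["eef_rot"];M=R.from_quat([q[1],q[2],q[3],q[0]]).as_matrix()
print("psi",np.degrees(np.arctan2(M[1,0],M[0,0])),"tilt",M[:2,2],"coupling in tool",M.T@(np.array([*ctr,.111])-o["eef_pos"]))
m=blue(I);mm=blue(im)
for y in (140,150,158,168,175,182):
    xs=np.where(mm[y,235:285])[0]+235
    print(y,(xs.min()+xs.max())/2 if len(xs) else None,end=" ")
E
python3 m5.py 5
```

```text
8.35 [0.50907532 0.12617071 0.36406483] [0.00014932 0.00032955 0.00011065] [ 0.91393707 -0.9124097  -2.29766217]
[328.46563975 137.89403272]
pad 422 [0.5603 0.2015] [0.0206 0.02  ] 25.9
pad 395 [0.5725 0.1764] [0.0206 0.0202] 25.9
pad 392 [0.5476 0.1644] [0.0199 0.0203] 28.2
pad 272 [0.5383 0.1906] [0.016 0.02 ] 25.9
centre [0.5546858  0.18322577] hull rect ((0.5540980100631714, 0.18305131793022156), (0.049912091344594955, 0.04965369030833244), 25.94769859313965) slot angle mod90 24.365625 radii [0.01908651 0.01910287 0.02012486 0.01798387]
psi 115.90605428319485 tilt [-0.0004011  -0.00039635] coupling in tool [0.0314405  0.06608942 0.25302388]
140 257.5 150 257.0 158 257.0 168 257.5 175 257.5 182 257.5
```

View pics/w5.png

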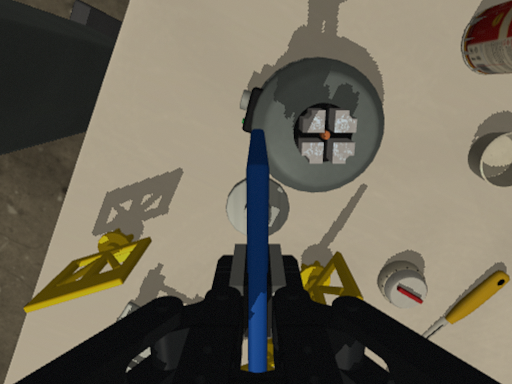

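The coupling fits at (0.5541, 0.1831) with its slots at 26°, and one pad is half shaded by the beater. The shift for the beater axis is dx 0.0349, dy 0.0667. Moving over it, then down to just above.

Call:
carry_out(steps=[0.01,0.019,0,0,0,0,0,0.0225,0.043,0,0,0,0,0,0.0349,0.0667,0,0,0,0,0,0.0349,0.0667,0.02,0,0,0,0,0.0349,0.0667,0.04,0,0,0,0,0.0349,0.0667,0.055,0,0,0,0,0.0349,0.0667,0.065,0,0,0,0,0.0349,0.0667,0.065,0,0,0,0,0.0349,0.0667,0.065,0,0,0,0])

```text
time_s: 9.3
eef_pos: [0.5541, 0.1873, 0.3]
eef_rot: [0.0, 0.53, 0.848, 0.0]
wrist_force: [-0.4, -0.0, -2.8]
opening: 0.083
grasp_force: 59.4
```

```bash
python3 - <<'E'
from h import *
P=[]
for i in range(3):
    o=ctrl.get_obs();P.append(o["eef_pos"]);I=ctrl.camera(("wrist","side","scene")[i])[...,::-1];cv2.imwrite(f"pics/v6{i}.png",I)
e=np.mean(P,0);q=o["eef_rot"];M=R.from_quat([q[1],q[2],q[3],q[0]]).as_matrix()
print(o["time_s"],e,o["wrist_force"],o["torque"],np.degrees(np.arctan2(M[1,0],M[0,0])),M[:2,2])
print("coupling in tool",M.T@(np.array([.5541,.1831,.111])-e))
out=np.zeros((600,800,3),np.uint8)
I=cv2.imread("pics/v60.png");out[:,:400]=cv2.resize(I[60:240,200:320],(400,600))
for k,(n,f) in enumerate((("side","pics/v61.png"),("scene","pics/v62.png"))):
    u=proj(cam(n),(.554,.183,.13)).astype(int);J=cv2.imread(f);out[k*300:k*300+300,400:]=cv2.resize(J[u[1]-30:u[1]+30,u[0]-40:u[0]+40],(400,300),interpolation=cv2.INTER_CUBIC)
cv2.imwrite("pics/c6.png",out)
E
```

```text
9.4 [0.5542301  0.18742031 0.30039048] [ 0.11323928  0.00631932 -1.24980489] [ 0.03568467 -0.03370968 -0.01097644] 115.99479796911491 [0.00210393 0.00029936]
coupling in tool [-0.00370253 -0.00239349  0.18938849]
```

View pics/c6.png

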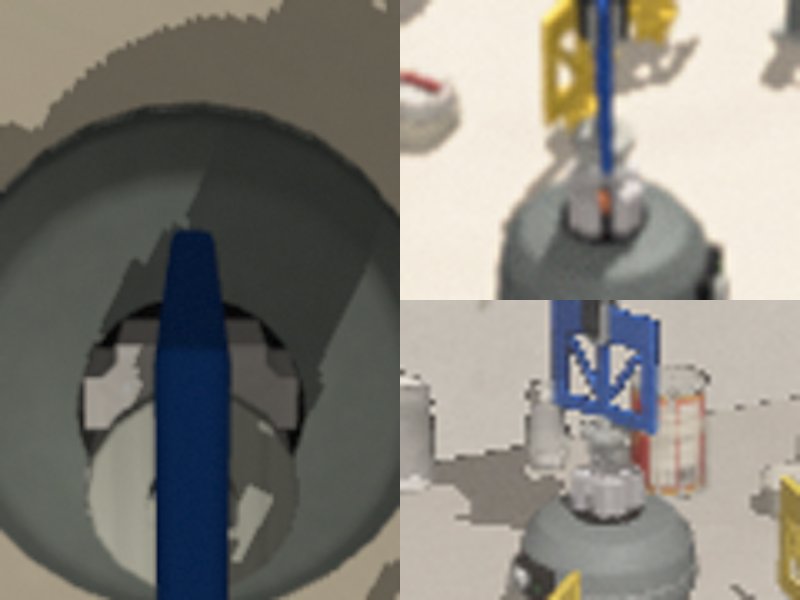

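```bash
python3 - <<'E'
from h import *
p=ctrl.camera_params("wrist");print(p["cx"],np.round(p["hand_eye"],4).tolist())
I=cv2.imread("pics/v60.png");mm=blue(I[...,::-1].copy())
for y in (135,145,155,160,170,190,200):
    xs=np.where(mm[y,230:290])[0]+230;print(y,(xs.min()+xs.max())/2,end=" ")
g=cv2.cvtColor(I,cv2.COLOR_BGR2GRAY).astype(int)
for y in (166,172,176,180,184,188):
    print("\n",y,g[y,218:248].tolist(),g[y,270:296].tolist(),end="")
E
```

```text
257.1302625049984 [[0.0005, -0.9518, -0.3066, 0.0784], [1.0, 0.0006, -0.0002, -0.0018], [0.0004, -0.3066, 0.9518, -0.0701], [0.0, 0.0, 0.0, 1.0]]
135 257.0 145 257.5 155 257.0 160 257.5 170 257.5 190 257.5 200 257.0 
 166 [92, 93, 94, 93, 92, 92, 93, 85, 63, 49, 59, 60, 62, 61, 60, 54, 76, 127, 156, 154, 156, 153, 144, 110, 83, 85, 86, 82, 57, 19] [88, 87, 85, 86, 85, 84, 85, 87, 87, 77, 54, 57, 59, 61, 61, 61, 59, 54, 53, 53, 52, 52, 54, 52, 52, 53]
 172 [94, 95, 94, 95, 95, 96, 85, 59, 52, 54, 53, 53, 66, 108, 146, 153, 151, 150, 148, 148, 148, 149, 140, 105, 79, 83, 84, 77, 43, 23] [87, 85, 83, 84, 84, 84, 85, 85, 85, 84, 84, 83, 77, 64, 58, 58, 58, 60, 51, 45, 55, 54, 55, 53, 55, 53]
 176 [96, 95, 94, 95, 96, 82, 47, 108, 157, 155, 154, 152, 151, 150, 151, 152, 154, 153, 153, 160, 161, 152, 150, 141, 105, 81, 86, 77, 42, 21] [87, 84, 84, 83, 83, 83, 83, 82, 83, 83, 81, 84, 83, 84, 82, 83, 86, 88, 84, 53, 27, 50, 55, 53, 54, 53]
 180 [97, 97, 98, 98, 94, 67, 42, 109, 158, 156, 156, 157, 158, 156, 154, 153, 151, 151, 151, 153, 157, 147, 104, 63, 52, 50, 63, 73, 48, 21] [67, 55, 53, 61, 74, 80, 84, 84, 84, 83, 83, 84, 84, 83, 85, 84, 85, 88, 77, 38, 16, 41, 56, 52, 61, 82]
 184 [98, 98, 99, 99, 90, 54, 28, 102, 160, 156, 156, 157, 159, 153, 153, 155, 144, 106, 65, 45, 60, 95, 128, 143, 145, 144, 145, 126, 63, 22] [78, 77, 75, 77, 79, 75, 65, 54, 51, 55, 70, 84, 82, 85, 85, 86, 87, 87, 77, 36, 7, 33, 70, 91, 88, 89]
 188 [99, 99, 99, 99, 100, 86, 36, 78, 122, 119, 120, 122, 122, 117, 98, 71, 109, 136, 143, 145, 146, 146, 147, 147, 145, 145, 146, 137, 93, 19] [79, 76, 75, 77, 77, 78, 74, 88, 117, 130, 117, 89, 53, 65, 64, 64, 63, 66, 55, 11, 42, 81, 92, 90, 90, 89]
```

```bash
python3 - <<'E'
from h import *
I=cv2.imread("pics/v60.png");g=cv2.cvtColor(I,cv2.COLOR_BGR2GRAY).astype(int)
for x in (236,238,240,244,246,270,272,274,276):print(x,g[146:186,x].tolist())
c=cam("wrist",ctrl.get_obs());p=ctrl.camera_params("wrist");T=(c[0],c[1],c[2],np.array(p["hand_eye"]))
for x0 in(-.006,-.004,-.002,0):print(x0,"edge top",proj(T,(x0+.025,0,.1894))[1],"edge base",proj(T,(x0+.025,0,.225))[1],"collar front",proj(T,(x0+.022,0,.148))[1],"plate end bot",proj(T,(x0+.055,0,.142))[1],proj(T,(x0+.055,0,.042))[1])
cv2.imwrite("pics/c7.png",cv2.resize(I[120:220,200:320],(720,600),interpolation=cv2.INTER_CUBIC))
E
```

```text
236 [52, 52, 54, 53, 54, 53, 55, 55, 55, 45, 30, 32, 38, 48, 55, 58, 58, 110, 151, 159, 156, 154, 152, 150, 149, 148, 148, 149, 149, 151, 153, 155, 154, 152, 151, 155, 148, 113, 65, 56]
238 [54, 54, 55, 55, 54, 55, 55, 52, 35, 24, 52, 63, 62, 62, 61, 60, 55, 108, 149, 154, 156, 151, 149, 150, 150, 149, 148, 147, 152, 158, 161, 159, 156, 155, 157, 152, 104, 42, 60, 112]
240 [53, 53, 54, 55, 54, 55, 50, 32, 10, 24, 52, 62, 60, 62, 60, 60, 57, 108, 149, 159, 144, 133, 133, 104, 125, 154, 140, 143, 156, 152, 150, 153, 142, 137, 104, 53, 46, 89, 128, 145]
244 [54, 55, 55, 57, 54, 30, 6, 11, 9, 27, 52, 62, 62, 61, 61, 61, 59, 71, 86, 88, 86, 87, 85, 85, 86, 86, 84, 85, 85, 85, 86, 83, 71, 57, 63, 112, 139, 144, 145, 144]
246 [54, 55, 56, 58, 41, 16, 8, 9, 7, 26, 55, 64, 60, 59, 58, 56, 53, 64, 74, 65, 57, 57, 49, 40, 40, 42, 43, 43, 40, 41, 42, 38, 32, 32, 48, 61, 62, 62, 63, 81]
270 [51, 54, 52, 53, 55, 38, 7, 7, 7, 26, 50, 61, 60, 60, 59, 60, 58, 72, 83, 86, 88, 89, 88, 88, 87, 86, 87, 89, 86, 87, 87, 84, 68, 55, 67, 81, 80, 78, 78, 77]
272 [54, 52, 52, 53, 53, 53, 35, 10, 4, 25, 51, 61,
[... 324 characters left out ...]
, 63, 60, 59, 60, 60, 58, 72, 82, 85, 85, 84, 85, 85, 84, 84, 85, 85, 85, 83, 83, 83, 82, 83, 84, 76, 58, 50, 65, 75]
-0.006 edge top 165.28507666744056 edge base 156.15857099421441 collar front 183.7165870486461 plate end bot 134.89330144544803 176.16020589359385
-0.004 edge top 162.7544552391927 edge base 153.89650221316722 collar front 180.80519098526295 plate end bot 131.62037594408105 170.40024054273266
-0.002 edge top 160.21207734849168 edge base 151.6251201071264 collar front 177.8779609584332 plate end bot 128.32830642171564 164.57857005700018
0 edge top 157.65786087941598 edge base 149.34436704061082 collar front 174.93476744368388 plate end bot 125.01692441964468 158.69419754809618
```

View pics/c7.png

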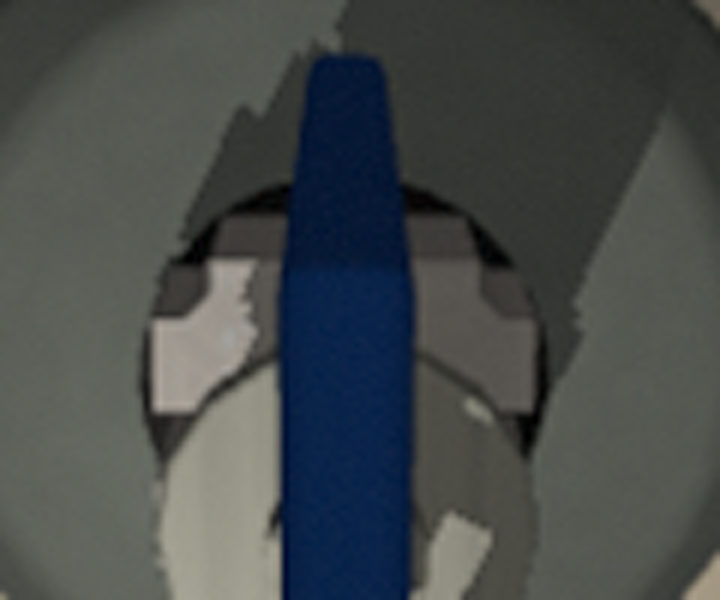

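The close-up shows the coupling's front edge at row 163, the collar rim at about row 177 and the plate bottom at row 129. Y is centred (257.0 vs 257.3 px), and the beater sits about 2 mm too far along tool +x. I'll correct that and approach gently.

Call:
carry_out(steps=[-0.0022,0,0,0,0,0,0,-0.0022,0,0.004,0,0,0,0,-0.0022,0,0.007,0,0,0,0,-0.0022,0,0.009,0,0,0,0,-0.0022,0,0.011,0,0,0,0,-0.0022,0,0.012,0,0,0,0,-0.0022,0,0.012,0,0,0,0])

```text
time_s: 10.15
eef_pos: [0.5546, 0.1856, 0.2871]
eef_rot: [-0.0, 0.53, 0.848, -0.0]
wrist_force: [0.6, -0.1, -2.7]
opening: 0.08
grasp_force: 59.5
```

Call:
carry_out(steps=[0,0,0.001,0,0,0,0,0,0,0.002,0,0,0,0,0,0,0.003,0,0,0,0,0,0,0.004,0,0,0,0,0,0,0.005,0,0,0,0,0,0,0.006,0,0,0,0,0,0,0.006,0,0,0,0])

```text
time_s: 10.85
eef_pos: [0.5546, 0.1856, 0.2812]
eef_rot: [-0.0, 0.53, 0.848, -0.0]
wrist_force: [0.3, -0.7, -2.3]
opening: 0.082
grasp_force: 59.5
```

Call:
carry_out(steps=[0,0,0.0015,0,0,0,0,0,0,0.003,0,0,0,0,0,0,0.0045,0,0,0,0,0,0,0.006,0,0,0,0,0,0,0.007,0,0,0,0,0,0,0.008,0,0,0,0,0,0,0.008,0,0,0,0])

```text
time_s: 11.55
eef_pos: [0.5549, 0.1857, 0.2738]
eef_rot: [0.0, 0.53, 0.848, 0.0]
wrist_force: [-0.8, 0.6, 2.8]
opening: 0.08
grasp_force: 60.3
```

Pin contact (about +5 N), as expected. Continuing in small steps.

Call:
carry_out(steps=[0,0,0.001,0,0,0,0,0,0,0.002,0,0,0,0,0,0,0.003,0,0,0,0,0,0,0.004,0,0,0,0,0,0,0.005,0,0,0,0,0,0,0.005,0,0,0,0])

```text
time_s: 12.15
eef_pos: [0.5548, 0.1856, 0.2685]
eef_rot: [0.0, 0.53, 0.848, 0.0]
wrist_force: [-0.9, -0.6, 5.7]
opening: 0.085
grasp_force: 60.6
```

Call:
carry_out(steps=[0,0,0.0005,0,0,0,0,0,0,0.001,0,0,0,0,0,0,0.001,0,0,0,0])

```text
time_s: 12.45
eef_pos: [0.5549, 0.1857, 0.2679]
eef_rot: [0.0, 0.53, 0.848, 0.0]
wrist_force: [-2.2, -0.7, 6.1]
opening: 0.083
grasp_force: 60.8
```

Call:
carry_out(steps=[0,0,0.0005,0,0,0,0,0,0,0.001,0,0,0,0,0,0,0.001,0,0,0,0])

```text
time_s: 12.75
eef_pos: [0.555, 0.1857, 0.2679]
eef_rot: [0.001, 0.53, 0.848, 0.0]
wrist_force: [-4.3, -0.7, 10.7]
opening: 0.083
grasp_force: 61.6
```

Call:
carry_out(steps=[0,0,0.0005,0,0,0,0,0,0,0.001,0,0,0,0,0,0,0.001,0,0,0,0,0,0,0.001,0,0,0,0])

```text
time_s: 13.15
eef_pos: [0.5551, 0.1858, 0.2679]
eef_rot: [0.001, 0.53, 0.848, 0.001]
wrist_force: [-5.7, -0.8, 17.8]
opening: 0.082
grasp_force: 62.3
```

```bash
python3 - <<'E'
from h import *
a=ctrl.camera("side")[...,::-1];b=ctrl.camera("scene")[...,::-1];w=ctrl.camera("wrist")[...,::-1];o=ctrl.get_obs()
print({k:np.round(o[k],4) for k in("time_s","eef_pos","eef_rot","wrist_force","torque","dq")})
out=np.zeros((600,800,3),np.uint8);out[:,:400]=cv2.resize(w[90:240,207:307],(400,600),interpolation=cv2.INTER_CUBIC)
for k,(n,J) in enumerate((("side",a),("scene",b))):
    u=proj(cam(n),(.554,.183,.12)).astype(int);out[k*300:k*300+300,400:]=cv2.resize(J[u[1]-30:u[1]+30,u[0]-40:u[0]+40],(400,300),interpolation=cv2.INTER_CUBIC)
cv2.imwrite("pics/c8.png",out)
E
```

```text
{'time_s': np.float64(13.3), 'eef_pos': array([0.5551, 0.1858, 0.2679]), 'eef_rot': array([8.000e-04, 5.297e-01, 8.482e-01, 6.000e-04]), 'wrist_force': array([-5.7563, -0.9297, 17.6238]), 'torque': array([-0.2084,  1.3905, -0.0604]), 'dq': array([ 0.0013, -0.0018, -0.    , -0.0012,  0.0005, -0.0021])}
```

View pics/c8.png

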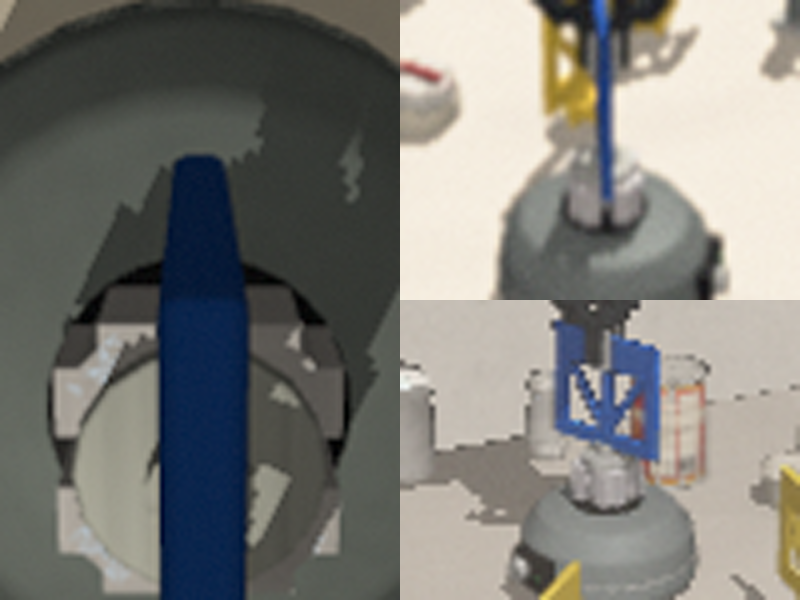

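The collar sits on the coupling, with the ribs meshed in the slots, and z has stalled at 0.2679. There is a small side force, so I'll ease it by under 1 mm and check that z holds.

Call:
carry_out(steps=[0.0002,-0.0004,0,0,0,0,0,0.0003,-0.0007,0,0,0,0,0,0.0003,-0.0007,0,0,0,0,0,0.0003,-0.0007,0,0,0,0,0])

```text
time_s: 13.7
eef_pos: [0.5547, 0.1857, 0.2678]
eef_rot: [0.001, 0.53, 0.848, 0.001]
wrist_force: [-4.3, -0.1, 14.9]
opening: 0.082
grasp_force: 62.2
```

```bash
python3 -c "
from bench import ctrl
print(ctrl.hand_in())"
```

```text
the job is handed in; nothing more can be done
None
```

I fitted the blue beater to the coupling with its ribs in the slots and its collar on the top face. I handed the job in at about 13.7 s, with the gripper still holding it down at about 15 N; no verdict came back.

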